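# Shut the chest's tray and roll the pillar candle onto its rest strip

## Robot

A 7-joint arm with a two-finger parallel gripper is mounted at the origin on the work surface. World frame = base frame: x ahead of the robot, y to its left, z up, the work surface at z = 0. Lengths are in mm, angles in degrees, forces in N, time in s.
With the tool pointing down it reaches from about 400 to 875 mm from the base axis. Payload 6.5 kg.
Tool frame: the origin (TCP) lies on the centre line of the jaws, within the pads' length; the fingertips stand 14 mm ahead of it and the grasp point (between the pads) lies 5 mm behind it; z points along the fingers, y is the line along which they close (so a half turn about z gives the same grasp; the last joint's range is limited). The gripper opens to 85 mm and grips with 20 to 120 N. Pads are 22 mm wide; open, the fingers measure 114 mm over their backs; the gripper's body (76 mm by 85 mm) begins 54 mm behind the grasp point. The pads swing forward as they close: fully open they stand 13 mm farther back than shut.
Start: joints at [63.873, 30.733, -0.252, 88.115, 0.149, 61.152, -4.079], TCP at [246.998, -601.234, 245.29] pointing down, gripper open.
Joint ranges: [-154.64, 154.64], [-21.42, 123.67], [-72.66, 72.17], [13.99, 137.28], [-74.86, 254.86], [10.95, 109.41], [-158.01, 158.01]. Speed limits (degrees/s): [136.94, 136.94, 180, 180, 180, 180, 180].

## Interface

Orientations are given as [roll, pitch, yaw] about the fixed x, y, z axes, in that order (R = Rz(yaw) Ry(pitch) Rx(roll)).
In Python, from workcell import * gives the robot as it stands.
- The arm moves only by the shell command python3 -m handwheel 'ROWS' [FORCE]. ROWS is JSON, a list of rows, each an object with "delta_pos": the shift along the tool's x, y, z in cm, a list of three; "roll": the turn about the tool's z in rad; "fingers": the opening, from -1 (shut) to 1 (fully open). A call has 1 to 12 rows; each row shifts and turns the commanded pose from where the row before left it, along the tool's axes as they then stand; what a row does not reach is not made up. A row lasts 1/10 s, in which the tool goes at most 50 mm and 8.59 degrees, less where a joint would pass 70% of its speed; a pose out of reach is approached as far as the arm can. A call is refused whole if a number of a shift passes 5 or a number of a turn 0.15, either way. A call with a gripper value outside its range is refused whole. The fingers move at their own pace and stop on an object; FORCE is the grip in N (left out, the last holds). Time passes only in rows, so rows that do not move let the fingers close. It gives the time, the measured TCP pose, the force, the opening and the grip force at its end, in the units of the state.
- read_state(): the state, without advancing time (a new reading comes with each control period).
- camera(name): name is "scene" or "top" or "wrist"; returns the picture (384x512x3 uint8, red, green, blue); there is no depth.
- camera_params(name): a dict with "fov_y" (degrees; the focal length in pixels is half the picture's height over the tangent of half this angle, whatever the lens; pixels are square), "cx", "cy" (the principal point, pixels), "extrinsics" (4x4, takes a point from world to camera coordinates). Camera axes: x right, y down, z forward; pixel columns grow to the right and rows downward; lengths in mm; the calibration is good to about 2 mm. A picture is of the moment at which its call begins: read the wrist's pose just before it. camera_params takes no time and is no camera call; for the wrist camera it gives the pose at the moment of the call.
- finish_job(): hands the job in; it is judged then, once.
The state is a dict: "time": time; "joints": joint angles; "qd": joint speeds; "effort": joint torques, N m; "position": TCP position; "orientation": TCP orientation; "contact_force": force on the tool from outside, world axes, zero at the start; "moment": the same for the moment, N m; "width": opening from 0.0 (shut) to 1.0 (fully open); "gripper_force": force on a finger pad.
Only numpy, scipy, OpenCV 4.12 (cv2) and the standard library are available. Lean on these libraries where they do the work, as an engineer would, in place of code of your own. Each camera call takes 0.05 s, during which the arm holds its last target. There are 200 camera calls.

## Task

Push the pine chest's tray fully shut first, since it sticks out over the dark silicone rest strip. Then roll the big pillar candle along the tiles, without lifting it or letting it run into the chest, so that it stops and lies still centred on the strip and lined up with it. Leave the other things on the sill where they are.

Things in the scene. Friction and masses are not known exactly. Their poses are not given: they have to be found in the camera images.
- candle_center (a point): Centre of the ivory wax pillar candle, a cylinder 86 mm in diameter, 130 mm long, lying on its side (this point is 43 mm above the tiles). Its x axis is the cylinder's axis, roughly along world x, so it rolls roughly along world y; its y and z axes turn as it rolls. It starts 215 to 350 mm to the -y side of the strip, its axis up to 0.1 rad from the strip's length.
- candle: The same candle, about 0.66 kg, as a body (its origin lies on the curved surface and turns with it: use candle_center). Slight rolling resistance: left alone it stops within about 15 mm from 50 mm/s and 50 mm from 100 mm/s. Pushed from behind it mostly rolls square to its axis and turns about the vertical only a little; pushed on a flat end it slides along its axis (3 to 6 N).
- strip: Thin flat dark silicone rest strip on the tiles, 200 mm long (its x, roughly along world x), 50 mm wide (its y, the way the candle has to roll), under 1 mm thick, fixed, with no noticeable step. The origin is the centre of its underside, on the tiles. It lies in front of the chest, 115 to 145 mm from the chest's front face, and the open tray hangs over it.
- chest: Small fixed pine chest, 180 mm wide (its x), 200 mm deep (its y), 90 mm high, lid closed and not used. The origin is the centre of its underside; the front with the tray faces its own -y, roughly world -y; the front face is 100 mm from the origin.
- tray (a joint): Sliding of the chest's tray: 0 is fully shut, grows to 0.14 m as it comes out towards the chest's -y; starts 0.10 to 0.135 open. Slides with about 1 N of friction and stays where it is left; it has a hard stop at 0.
- tray_pull (a point): Middle of the front face of the tray's wooden pull, a bar 100 mm wide (along the chest's x), 20 mm high (24 to 44 mm above the tiles), standing 25 mm out from the tray's 46 mm high front panel. Push it along the chest's +y.
- menorah_center (a point): Bystander: folding steel menorah, 250 mm wide (along y), 165 mm high, standing on the far side; point 80 mm above the tiles on its stem.
- jar_mid (a point): Bystander: glass jar, 80 mm in diameter, 120 mm high; point at half height.
- tin_mid (a point): Bystander: metal tin, 74 mm in diameter, 90 mm high; point at half height.
- dreidel_center (a point): Bystander: wooden dreidel lying on its side, 45 mm square body, 97 mm long; point at the middle of the square body, 22 mm above the tiles.
- coaster_mid (a point): Bystander: round black silicone coaster, 100 mm in diameter, 6 mm thick; point at its middle.
- lighter_center (a point): Bystander: grey plastic lighter lying flat, 84 mm long, 26 mm wide, 16 mm high; point 35 mm from its plastic end, half-way up.
Mind the look-alikes: they are no part of the job. Leave any orange or red look-alike of the candle alone.

How it is judged (in metres and radians):
On the way, in this order (a step that is already met when the one before it is completed fails the run):
1. the tray is fully shut (within 6 mm) (value of joint tray below 0.006 m), for 0.1 s.
2. the candle has been rolled, not slid: it has turned at least 2 rad about its axis from how it lay (angle between candle_center's own z axis and vertical above 2 rad).
At the end, for the whole second after the job is handed in: The tray is shut within 6 mm; the candle lies at rest on the tiles with its centre within 15 mm of the strip's centre across the strip and 25 mm along it, and its axis within 0.15 rad of the strip's length (value of joint tray below 0.006 m and y of candle_center in the frame of strip between -0.015 and 0.015 m and x of candle_center in the frame of strip between -0.025 and 0.025 m and angle between the x axis of candle_center and the x axis of strip, either way round below 0.15 rad and height (world z) of candle_center below 0.05 m and linear speed of candle below 0.01 m/s); the robot touches nothing.
It fails at once if the candle is lifted more than 20 mm (height (world z) of candle_center above 0.063 m).
It fails at once if the candle runs into the chest or its tray (more than 1 N) (contact force between candle and chest above 1 N).
It fails at once if a bystander is moved more than 30 mm (distance of any of menorah_center, jar_mid, tin_mid, dreidel_center, coaster_mid, lighter_center from where it was at the start of the episode above 0.03 m).
It also fails if it takes over 72 s, if anything falls off the work surface, if the arm or the gripper's body presses on something with over 40 N, if the wrist force passes 120 N, or if a joint passes its speed limit or range.

## Working session

There is one attempt and no reset: what is moved stays moved. The work goes in short steps, Python scripts to look and compute and a shell command to move; the robot and the scene stay as the last step left them, time stands still between calls to the robot, and variables do not carry over. Pictures are saved under pics/ and viewed, at most 10 in all, crops included, and the job is handed in when it is done.

```bash
mkdir -p pics; cat > h.py <<'E'
from workcell import *
import numpy as np, cv2
def K(p,h=384):
    return h/2/np.tan(np.radians(p["fov_y"])/2)
def ray(name,u,v,z,p=None):
    p=p or camera_params(name); f=K(p); E=np.array(p["extrinsics"]); R,t=E[:3,:3],E[:3,3]
    d=R.T@np.array([(u-p["cx"])/f,(v-p["cy"])/f,1]); c=-R.T@t
    return c+d*(z-c[2])/d[2]
def proj(name,P,p=None):
    p=p or camera_params(name); f=K(p); E=np.array(p["extrinsics"]); q=E[:3,:3]@np.array(P,float)+E[:3,3]
    return q[0]/q[2]*f+p["cx"],q[1]/q[2]*f+p["cy"]
def snap(name,fn):
    im=camera(name); cv2.imwrite("pics/"+fn,im[:,:,::-1]); return im
E
python3 - <<'E'
from h import *
a=snap("top","top0.png");b=snap("scene","scene0.png")
cv2.imwrite("pics/both.png",cv2.resize(np.hstack([a,b])[:,:,::-1],(800,300)))
for n in("top","scene"):print(camera_params(n))
s=read_state();print(s["time"],s["orientation"],s["contact_force"])
E
```

```text
{'fov_y': 43.71594860630476, 'cx': 265.5924188706395, 'cy': 187.6640398533688, 'extrinsics': array([[-2.72105435e-02, -9.99591906e-01, -8.69523193e-03,
         6.76182102e+01],
       [-9.97907142e-01,  2.76730608e-02, -5.84425962e-02,
         4.80708168e+02],
       [ 5.86593698e-02,  7.08677924e-03, -9.98252902e-01,
         1.39993261e+03],
       [ 0.00000000e+00,  0.00000000e+00,  0.00000000e+00,
         1.00000000e+00]])}
{'fov_y': 42.38961412970525, 'cx': 255.29475381288975, 'cy': 197.2954497520089, 'extrinsics': array([[ 8.26375912e-01,  5.62922676e-01,  1.48631729e-02,
        -4.29644044e+02],
       [ 4.37066857e-01, -6.24528557e-01, -6.47253153e-01,
        -1.20741175e+02],
       [-3.55071001e-01,  5.41370615e-01, -7.62130200e-01,
         1.80953783e+03],
       [ 0.00000000e+00,  0.00000000e+00,  0.00000000e+00,
         1.00000000e+00]])}
0.1 [-1.79909425e+02  7.85564311e-03  2.23342774e+01] [-0.14115214 -0.69546252 -0.65250075]
```

View pics/top0.png

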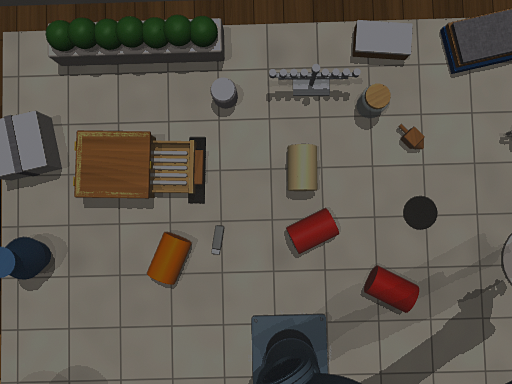

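View pics/scene0.png

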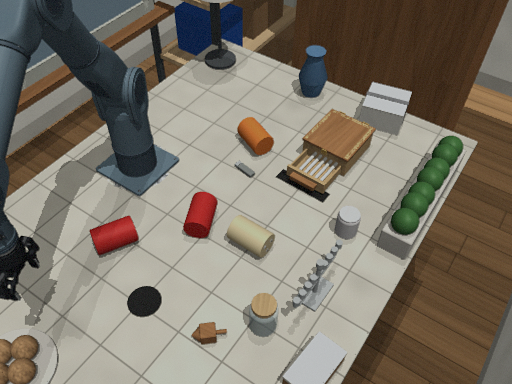

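The top view shows the ivory candle at (302,167). The strip is at (197,170), with the tray pull over it at about (200,167), and the chest lid is at (113,164). Things that could be taken for the candle are the red cylinders at (313,231) and (392,289) and the orange one at (170,258). Only (302,167) is ivory and has its axis along x, so I choose that one.

```bash
cat >> h.py <<'E'
def candle(im=None):
    im=camera("top") if im is None else im
    hsv=cv2.cvtColor(im,cv2.COLOR_RGB2HSV)
    m=cv2.inRange(hsv,(15,50,90),(32,150,255)); m[:, :215]=m[:, :215]
    m=cv2.morphologyEx(m,cv2.MORPH_OPEN,np.ones((3,3)))
    return m
E
python3 - <<'E'
from h import *
a=cv2.imread("pics/top0.png")[:,:,::-1].copy()
h=cv2.cvtColor(a,cv2.COLOR_RGB2HSV)
for p in [(302,167),(292,180),(312,150),(320,120),(199,142),(199,198),(204,165),(197,165),(110,165),(185,170)]:print(p,a[p[1],p[0]],h[p[1],p[0]])
c=np.hstack([cv2.resize(a[120:215,65:215],(600,380),interpolation=2)[:,:,::-1]])
d=cv2.resize(a[135:200,275:330],(200,236),interpolation=2)[:,:,::-1]
o=np.zeros((380,800,3),np.uint8);o[:,:600]=c;o[:236,600:]=d
cv2.imwrite("pics/crop.png",o)
E
```

```text
(302, 167) [116 116  99] [ 30  37 116]
(292, 180) [106  93  67] [ 20  94 106]
(312, 150) [115 101  73] [ 20  93 115]
(320, 120) [80 77 70] [21 32 80]
(199, 142) [28 26 26] [ 0 18 28]
(199, 198) [36 34 32] [15 28 36]
(204, 165) [23 23 22] [30 11 23]
(197, 165) [92 60 36] [ 13 155  92]
(110, 165) [93 59 30] [ 14 173  93]
(185, 170) [115  98  60] [ 21 122 115]
```

View pics/crop.png

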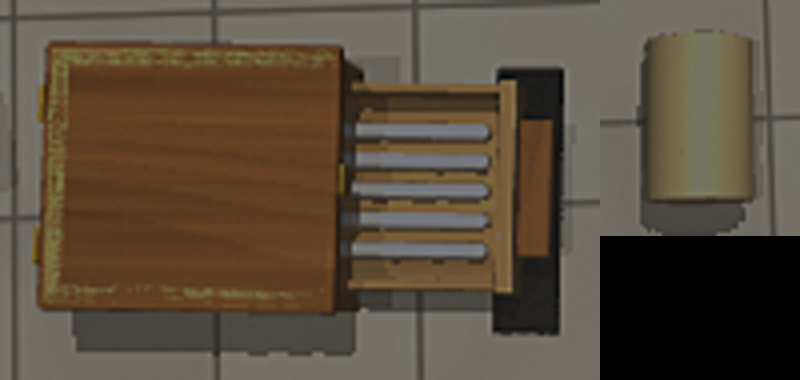

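The crop confirms an upright ivory cylinder and the chest with its tray open over the strip. The strip's corners are at about (206,137), (204.5,203.5), (188,203) and (190,137). The front edge of the pull runs from (203,150) to (202,184).

```bash
cat >> h.py <<'E'
def candle(im=None):
    """candle centre xy, axis angle (deg from world x), extents, from the top view"""
    im=camera("top") if im is None else im
    hsv=cv2.cvtColor(im,cv2.COLOR_RGB2HSV); m=cv2.inRange(hsv,(15,40,85),(34,140,255))|cv2.inRange(hsv,(20,30,100),(40,140,255))
    m=cv2.morphologyEx(m,cv2.MORPH_OPEN,np.ones((5,5)))
    cs=cv2.findContours(m,0,2)[0]
    p=camera_params("top"); out=[]
    for c in cs:
        if cv2.contourArea(c)<700: continue
        P=np.array([ray("top",u,v,55,p)[:2] for u,v in c[:,0]],np.float32)
        (x,y),wh,a=cv2.minAreaRect(P); a=(a if wh[0]>wh[1] else a+90); a=(a+90)%180-90
        out.append(np.round([x,y,max(wh),min(wh),a],1))
    return out
E
python3 - <<'E'
from h import *
a=cv2.imread("pics/top0.png")[:,:,::-1].copy()
print(candle(a))
p=camera_params("top");E=np.array(p["extrinsics"]);print("cam",-E[:3,:3].T@E[:3,3])
S=[ray("top",u,v,0)[:2] for u,v in [(206,137.25),(204.5,203.5),(188.25,203),(189.75,137)]]
print("strip",np.round(S),np.mean(S,0),np.degrees(np.arctan2(*( (S[0]+S[3]-S[1]-S[2])[::-1]))))
print("pull",[np.round(ray("top",65+u/4,120+v/4,44)) for u,v in [(552,120),(548,257)]])
print("lid",[np.round(ray("top",65+u/4,120+v/4,90)) for u,v in [(342,47),(333,312),(40,310),(48,45)]])
for n,u,v in [("jar",376,92),("tin",223,87),("lighter",218,239),("orange",170,258),("red",313,231),("menL",268,75),("menR",358,75)]:print(n,np.round(ray("top",u,v,60)))
E
```

```text
[array([538.2, -52.3, 130.3,  74.6,  -1.9])]
cam [ 399.42287746   44.36693588 1426.16858185]
strip [[640. 229.]
 [441. 238.]
 [444. 286.]
 [642. 278.]] [541.72722867 258.04418148] -2.3760946740201128
pull [array([595., 233.,  44.]), array([496., 238.,  44.])]
lid [array([645., 374.,  90.]), array([458., 383.,  90.]), array([465., 589.,  90.]), array([652., 582.,  90.])]
jar [ 747. -272.   60.]
tin [775. 169.  60.]
lighter [337. 193.  60.]
orange [287. 331.  60.]
red [353. -77.  60.]
menL [807.  38.  60.]
menR [ 799. -222.   60.]
```

```bash
python3 -m handwheel '[{"delta_pos":[0,0,0],"roll":-0.14,"fingers":-1},{"delta_pos":[0,0,0],"roll":-0.14,"fingers":-1},{"delta_pos":[0,0,0],"roll":-0.14,"fingers":-1},{"delta_pos":[0,0,0],"roll":-0.14,"fingers":-1},{"delta_pos":[0,0,0],"roll":-0.14,"fingers":-1},{"delta_pos":[0,0,0],"roll":-0.14,"fingers":-1},{"delta_pos":[0,0,0],"roll":-0.14,"fingers":-1},{"delta_pos":[0,0,0],"roll":-0.14,"fingers":-1},{"delta_pos":[0,0,0],"roll":-0.02,"fingers":-1}]' 60
python3 -m handwheel '[{"delta_pos":[4,1.33,0],"roll":0,"fingers":-1},{"delta_pos":[4,1.33,0],"roll":0,"fingers":-1},{"delta_pos":[4,1.33,0],"roll":0,"fingers":-1},{"delta_pos":[4,1.33,0],"roll":0,"fingers":-1},{"delta_pos":[4,1.33,0],"roll":0,"fingers":-1},{"delta_pos":[4,1.33,0],"roll":0,"fingers":-1},{"delta_pos":[4,1.33,0],"roll":0,"fingers":-1},{"delta_pos":[4,1.33,0],"roll":0,"fingers":-1},{"delta_pos":[4,1.33,0],"roll":0,"fingers":-1},{"delta_pos":[4,1.33,0],"roll":0,"fingers":-1}]'
```

```text
time: 1.0
position: [246.7, -601.0, 244.8]
orientation: [-180.0, -0.1, 87.8]
contact_force: [0.5, -0.9, 0.9]
width: 0.003
gripper_force: 0.0
time: 2.0
position: [396.5, -205.4, 245.4]
orientation: [180.0, 0.0, 87.4]
contact_force: [0.6, -0.9, 0.3]
width: 0.004
gripper_force: 0.0
```

```bash
python3 -m handwheel '[{"delta_pos":[4,1.3,0],"roll":0,"fingers":-1},{"delta_pos":[4,1.3,0],"roll":0,"fingers":-1},{"delta_pos":[4,1.3,0],"roll":0,"fingers":-1},{"delta_pos":[4,1.3,0],"roll":0,"fingers":-1},{"delta_pos":[4,1.3,0],"roll":0,"fingers":-1},{"delta_pos":[4,1.3,0],"roll":0,"fingers":-1},{"delta_pos":[4,1.3,0],"roll":0,"fingers":-1},{"delta_pos":[4,1.3,0],"roll":0,"fingers":-1},{"delta_pos":[4,1.3,0],"roll":0,"fingers":-1},{"delta_pos":[4,1.3,0],"roll":0,"fingers":-1},{"delta_pos":[0,0,0],"roll":0,"fingers":-1}]'
python3 - <<'E'
from h import *
p=camera_params("wrist");snap("wrist","w1.png")
print(proj("wrist",[546,235,34],p),proj("wrist",[542,258,0],p))
E
```

```text
time: 3.1
position: [542.5, 194.4, 245.5]
orientation: [180.0, -0.3, 87.9]
contact_force: [-0.3, -0.3, 0.1]
width: 0.002
gripper_force: 0.0
(np.float64(257.38513384305907), np.float64(131.34521997695742)) (np.float64(253.00929142318134), np.float64(107.4788537799236))
```

View pics/w1.png

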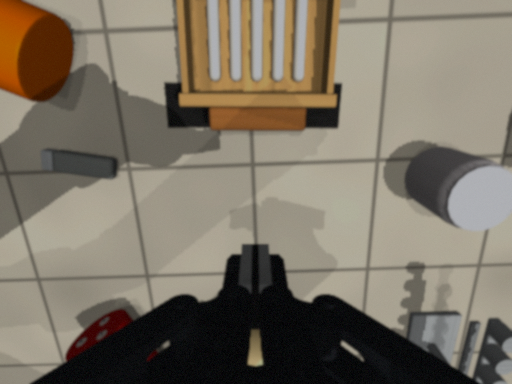

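The wrist view shows the pull's front edge at row 131, columns 210–305, and the strip centred at (253,106). Both agree with the estimates.

```bash
python3 -m handwheel '[{"delta_pos":[0,0.1,4],"roll":0,"fingers":-1},{"delta_pos":[0,0.1,4],"roll":0,"fingers":-1},{"delta_pos":[0,0.1,4],"roll":0,"fingers":-1},{"delta_pos":[0,0,4],"roll":0,"fingers":-1},{"delta_pos":[0,0,3],"roll":0,"fingers":-1},{"delta_pos":[0,0,1.3],"roll":0,"fingers":-1},{"delta_pos":[1,0,0],"roll":0,"fingers":-1},{"delta_pos":[1,0,0],"roll":0,"fingers":-1},{"delta_pos":[1,0,0],"roll":0,"fingers":-1},{"delta_pos":[1,0,0],"roll":0,"fingers":-1},{"delta_pos":[1,0,0],"roll":0,"fingers":-1},{"delta_pos":[1,0,0],"roll":0,"fingers":-1}]'
python3 -m handwheel '[{"delta_pos":[1,0,0],"roll":0,"fingers":-1},{"delta_pos":[1,0,0],"roll":0,"fingers":-1},{"delta_pos":[1,0,0],"roll":0,"fingers":-1},{"delta_pos":[1,0,0],"roll":0,"fingers":-1},{"delta_pos":[1,0,0],"roll":0,"fingers":-1},{"delta_pos":[0,0,0],"roll":0,"fingers":-1}]'
```

```text
time: 4.35
position: [548.5, 247.9, 42.9]
orientation: [179.9, 0.0, 87.6]
contact_force: [0.6, -2.1, 0.3]
width: 0.001
gripper_force: 0.8
time: 4.95
position: [549.4, 299.8, 42.4]
orientation: [-180.0, -0.1, 87.8]
contact_force: [0.3, -0.6, -0.3]
width: 0.004
gripper_force: 0.0
```

```bash
python3 -m handwheel '[{"delta_pos":[0.8,0,0],"roll":0,"fingers":-1},{"delta_pos":[0.8,0,0],"roll":0,"fingers":-1},{"delta_pos":[0.6,0,0],"roll":0,"fingers":-1},{"delta_pos":[0.5,0,0],"roll":0,"fingers":-1},{"delta_pos":[0.3,0,0],"roll":0,"fingers":-1},{"delta_pos":[0,0,0],"roll":0,"fingers":-1}]'
python3 -m handwheel '[{"delta_pos":[0.3,0,0],"roll":0,"fingers":-1},{"delta_pos":[0.3,0,0],"roll":0,"fingers":-1},{"delta_pos":[0,0,0],"roll":0,"fingers":-1}]'
python3 -m handwheel '[{"delta_pos":[0.2,0,0],"roll":0,"fingers":-1},{"delta_pos":[0.2,0,0],"roll":0,"fingers":-1},{"delta_pos":[0,0,0],"roll":0,"fingers":-1}]'
```

```text
time: 5.55
position: [551.2, 328.0, 42.4]
orientation: [180.0, -0.1, 87.7]
contact_force: [-0.4, -0.9, 0.2]
width: 0.001
gripper_force: 0.0
time: 5.85
position: [551.6, 333.7, 42.4]
orientation: [180.0, -0.0, 87.7]
contact_force: [0.1, 0.8, -0.3]
width: 0.002
gripper_force: 0.0
time: 6.15
position: [551.8, 337.5, 42.4]
orientation: [180.0, -0.0, 87.7]
contact_force: [0.4, 0.4, -0.5]
width: -0.003
gripper_force: 0.1
```

```bash
python3 -m handwheel '[{"delta_pos":[0.3,0,0],"roll":0,"fingers":-1},{"delta_pos":[0.3,0,0],"roll":0,"fingers":-1},{"delta_pos":[0,0,0],"roll":0,"fingers":-1}]'
python3 -m handwheel '[{"delta_pos":[0.3,0,0],"roll":0,"fingers":-1},{"delta_pos":[0.2,0,0],"roll":0,"fingers":-1},{"delta_pos":[0,0,0],"roll":0,"fingers":-1}]'
python3 - <<'E'
from h import *
a=snap("top","t2.png")
cv2.imwrite("pics/t2c.png",cv2.resize(a[120:215,65:215],(600,380),interpolation=2)[:,:,::-1])
E
```

```text
time: 6.45
position: [551.9, 343.9, 42.3]
orientation: [180.0, -0.0, 87.7]
contact_force: [0.5, -0.7, -0.1]
width: 0.001
gripper_force: 0.0
time: 6.75
position: [552.0, 348.7, 42.3]
orientation: [180.0, -0.0, 87.7]
contact_force: [0.4, 0.4, 0.1]
width: 0.002
gripper_force: 0.0
```

View pics/t2c.png

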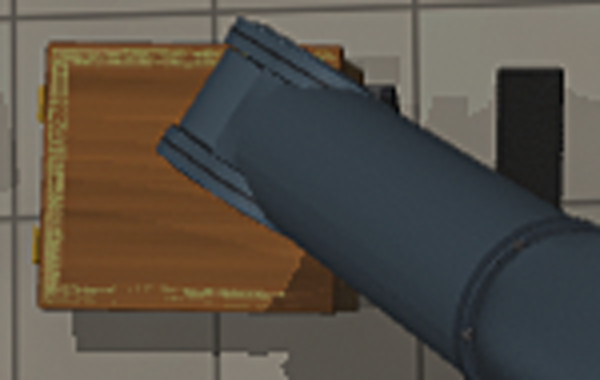

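The arm covers the tray's front in this view, but the tray has moved in and the strip at (530,140) in the crop is now clear. I'll push until it meets the hard stop.

```bash
python3 -m handwheel '[{"delta_pos":[0.2,0,0],"roll":0,"fingers":-1},{"delta_pos":[0.2,0,0],"roll":0,"fingers":-1},{"delta_pos":[0,0,0],"roll":0,"fingers":-1}]'
python3 -m handwheel '[{"delta_pos":[0.2,0,0],"roll":0,"fingers":-1},{"delta_pos":[0.2,0,0],"roll":0,"fingers":-1},{"delta_pos":[0,0,0],"roll":0,"fingers":-1}]'
python3 - <<'E'
from h import *
p=camera_params("wrist");snap("wrist","w3.png")
E
```

```text
time: 7.1
position: [552.2, 350.2, 42.2]
orientation: [-180.0, 0.2, 87.6]
contact_force: [-1.7, -4.8, 4.9]
width: 0.0
gripper_force: 2.9
time: 7.4
position: [552.4, 350.3, 41.9]
orientation: [-179.9, 0.6, 87.5]
contact_force: [-3.5, -14.8, 10.8]
width: -0.002
gripper_force: 7.2
```

View pics/w3.png

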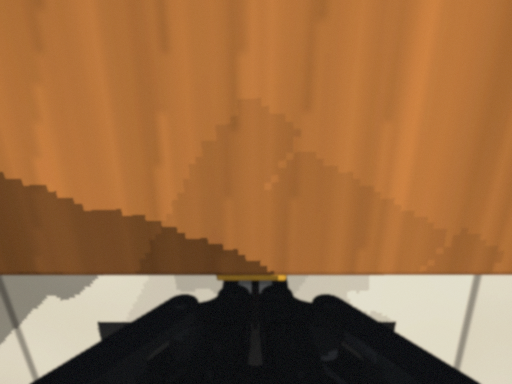

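```bash
python3 -m handwheel '[{"delta_pos":[-2,0,0],"roll":0,"fingers":-1},{"delta_pos":[-3,0,-2],"roll":0,"fingers":-1},{"delta_pos":[-3,0,-4],"roll":0,"fingers":-1},{"delta_pos":[-4,0,-4],"roll":0,"fingers":0},{"delta_pos":[-4,0,-2],"roll":0,"fingers":1},{"delta_pos":[-4,0,0],"roll":0,"fingers":1},{"delta_pos":[-4,0.1,0],"roll":0,"fingers":1},{"delta_pos":[-4,0.1,0],"roll":0,"fingers":1},{"delta_pos":[-4,0.1,0],"roll":0,"fingers":1},{"delta_pos":[-4,0.1,0],"roll":0,"fingers":1},{"delta_pos":[-4,0.1,0],"roll":0,"fingers":1},{"delta_pos":[-4,0.1,0],"roll":0,"fingers":1}]'
python3 -m handwheel '[{"delta_pos":[-4,0,0],"roll":0,"fingers":1},{"delta_pos":[-3,0,0],"roll":0,"fingers":1},{"delta_pos":[0,0,0],"roll":0,"fingers":1}]'
python3 - <<'E'
from h import *
snap("top","t4.png")
p=camera_params("wrist");snap("wrist","w4.png")
print(p)
E
```

```text
time: 8.65
position: [540.8, -80.3, 157.9]
orientation: [179.9, -0.0, 87.7]
contact_force: [0.1, 0.1, -0.1]
width: 1.001
gripper_force: 0.0
time: 8.95
position: [537.3, -154.9, 157.4]
orientation: [180.0, 0.1, 87.2]
contact_force: [-0.2, -1.3, -0.0]
width: 1.0
gripper_force: 0.0
{'fov_y': 62.99644057209193, 'cx': 254.82892186348852, 'cy': 195.28270274215794, 'extrinsics': array([[ 9.98964128e-01, -4.55046228e-02,  3.45233622e-05,
        -5.43329942e+02],
       [-4.30111743e-02, -9.43977152e-01,  3.27195928e-01,
        -1.33392841e+02],
       [-1.48563381e-02, -3.26858480e-01, -9.44956519e-01,
         2.56458803e+02],
       [ 0.00000000e+00,  0.00000000e+00,  0.00000000e+00,
         1.00000000e+00]])}
```

View pics/w4.png

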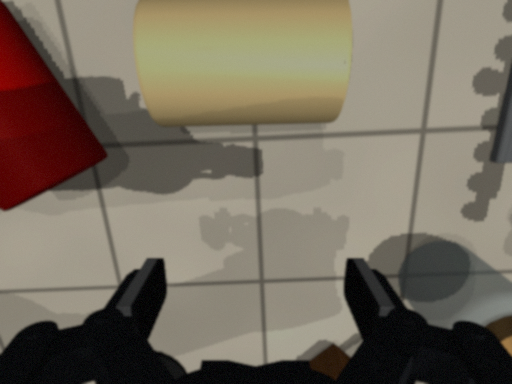

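View pics/t4.png

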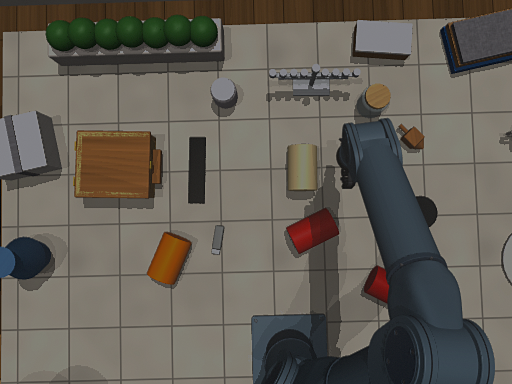

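The tray is shut, with the pull against the chest at (157,166) in the top view, and the strip is clear at (197,170). In the wrist view the candle's lower silhouette runs from (155,125) to (343,122), nearly square to the tool, and its upper rim spans columns 136–352 at row 55.

```bash
python3 - <<'E'
from h import *
p={'fov_y':62.99644057,'cx':254.8289,'cy':195.2827,'extrinsics':np.array([[9.98964128e-01,-4.55046228e-02,3.45e-05,-543.33],[-4.30111743e-02,-9.43977152e-01,3.27195928e-01,-133.392841],[-1.48563381e-02,-3.26858480e-01,-9.44956519e-01,256.4588],[0,0,0,1]])}
for u,v,z in [(136,50,86),(352,50,86),(155,125,35),(343,122,35)]:print(ray("w",u,v,z,p).round(1))
a=cv2.imread("pics/t4.png")[:,:,::-1]
for u,v,z in [(287.4,167,43),(317,167,43),(206,137.25,0),(189.75,137,0),(205,203.5,0),(188.5,203,0)]:print(ray("top",u,v,z).round(1))
print(candle(a))
# strip contour
m=cv2.inRange(cv2.cvtColor(a,cv2.COLOR_RGB2HSV),(0,0,0),(180,255,50));m[:,:180]=0;m[:,215:]=0;m[:130]=0;m[210:]=0
m=cv2.morphologyEx(m,cv2.MORPH_OPEN,np.ones((5,5)))
c=max(cv2.findContours(m,0,2)[0],key=cv2.contourArea)
P=np.array([ray("top",u,v,0)[:2] for u,v in c[:,0]],np.float32);print(cv2.minAreaRect(P))
E
```

```text
[472.7 -43.5  86. ]
[598.3 -49.2  86. ]
[461.1 -91.6  35. ]
[608.7 -96.   35. ]
[539.  -10.7  43. ]
[536.6 -96.5  43. ]
[640.  229.5   0. ]
[642.1 278.4   0. ]
[440.9 236.4   0. ]
[443.8 285.7   0. ]
[array([538.2, -52.3, 130.1,  74.9,  -1.7])]
((543.7847900390625, 259.4600524902344), (48.5457763671875, 196.04949951171875), 87.65140533447266)
```

```bash
python3 -m handwheel '[{"delta_pos":[0,0,3],"roll":0,"fingers":1},{"delta_pos":[0,0,4],"roll":0,"fingers":1},{"delta_pos":[0,0,3.5],"roll":0,"fingers":1},{"delta_pos":[0,0,1.7],"roll":0,"fingers":1},{"delta_pos":[0.5,0,0],"roll":0,"fingers":1},{"delta_pos":[1,0,0],"roll":0,"fingers":1},{"delta_pos":[1,0,0],"roll":0,"fingers":1},{"delta_pos":[0.8,0,0],"roll":0,"fingers":1},{"delta_pos":[0.4,0,0],"roll":0,"fingers":1},{"delta_pos":[0.3,0,0],"roll":0,"fingers":1},{"delta_pos":[0,0,0],"roll":0,"fingers":1}]'
python3 - <<'E'
from h import *
print(candle())
E
```

```text
time: 10.15
position: [539.6, -108.9, 35.9]
orientation: [180.0, 0.0, 87.7]
contact_force: [0.0, -0.2, -0.5]
width: 0.999
gripper_force: 0.0
[array([538.3, -48. , 130.1,  66.2,  -1.7])]
```

```bash
python3 -m handwheel '[{"delta_pos":[0.2,0,0],"roll":0,"fingers":1},{"delta_pos":[0.3,0,0],"roll":0,"fingers":1},{"delta_pos":[0.4,0,0],"roll":0,"fingers":1},{"delta_pos":[0.5,0,0],"roll":0,"fingers":1},{"delta_pos":[0.5,0,0],"roll":0,"fingers":1},{"delta_pos":[0.5,0,0],"roll":0,"fingers":1},{"delta_pos":[0.5,0,0],"roll":0,"fingers":1},{"delta_pos":[0.5,0,0],"roll":0,"fingers":1},{"delta_pos":[0.5,0,0],"roll":0,"fingers":1},{"delta_pos":[0.4,0,0],"roll":0,"fingers":1},{"delta_pos":[0.3,0,0],"roll":0,"fingers":1},{"delta_pos":[0.2,0,0],"roll":0,"fingers":1}]'
python3 - <<'E'
from h import *
print(candle())
p=camera_params("wrist");snap("wrist","w5.png");print(p["extrinsics"].tolist())
E
```

```text
time: 11.4
position: [541.4, -60.8, 35.6]
orientation: [180.0, -0.0, 87.7]
contact_force: [-0.4, 0.1, -0.2]
width: 1.001
gripper_force: 0.0
[array([539.8,   3.8, 130. ,  60.5,  -1.6])]
[[0.9991730130975347, -0.04065866060580037, -0.0004039991821841858, -542.6932563170179], [-0.038300428970645284, -0.9444632621483754, 0.32637742506600714, -10.04999886946365], [-0.01365163134066476, -0.3260920418682352, -0.9452394475432916, 170.39860427005377], [0.0, 0.0, 0.0, 1.0]]
```

View pics/w5.png

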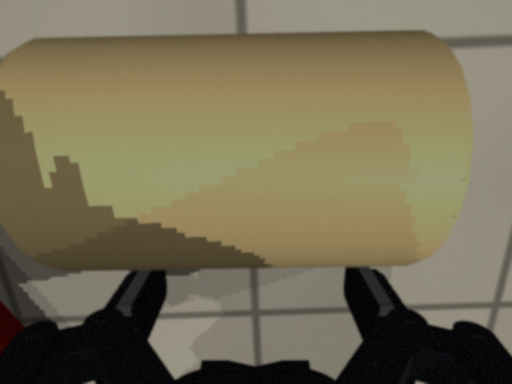

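The wrist view shows the candle square to the tool, with its edges at about rows 37 and 268, spanning columns 0–470 and resting just ahead of both fingers.

```bash
cat >> h.py <<'E'
def wy(v,side,p,u=255):
    """candle-centre y from the wrist silhouette row v; side +1 front(top) -1 rear; cylinder along x, r 43, centre z 43"""
    f=K(p);E=np.array(p["extrinsics"]);R,t=E[:3,:3],E[:3,3];c=-R.T@t
    d=R.T@np.array([(u-p["cx"])/f,(v-p["cy"])/f,1]); n=np.array([-d[2],d[1]])/np.hypot(d[1],d[2]) # normal in y,z
    if n[0]*side<0:n=-n
    # n.((y,43)-c)= -43  (centre lies inside)
    return c[1]+(-43-n[1]*(43-c[2]))/n[0]
def wrist_edges(im):
    """rows of the candle's front and rear silhouettes at mid columns, and its column span at its middle row"""
    s=cv2.cvtColor(im,cv2.COLOR_RGB2HSV); m=((s[...,1]>75)&(s[...,0]>12)&(s[...,0]<36)).astype(np.uint8)
    m=cv2.morphologyEx(m,cv2.MORPH_OPEN,np.ones((7,7)))
    r=[(c,*np.flatnonzero(m[:,c])[[0,-1]]) for c in (185,325) if m[:,c].any()]
    return r
def where():
    p=camera_params("wrist");im=camera("wrist")
    for c,a,b in wrist_edges(im):print(c,a,b,"y front/rear",round(wy(a,1,p,c),1),round(wy(b,-1,p,c),1))
    return p,im
E
python3 - <<'E'
from h import *
p=where()[0]
print(wy(37,1,p),wy(268,-1,p)); print(ray("w",470,150,70,p),ray("w",0,150,70,p)); s=read_state();print(s["position"],s["time"])
E
```

```text
185 30 264 y front/rear -0.2 1.2
325 28 261 y front/rear -1.5 0.4
-3.2406747822323965 -1.512756619491281
[608.45573462   3.05955882  70.        ] [466.32495686   8.8483211   70.        ]
[541.36458681 -61.16722361  35.6130067 ] 11.55
```

```bash
python3 -m handwheel '[{"delta_pos":[0.3,0,0],"roll":0,"fingers":1},{"delta_pos":[0.3,0,0],"roll":0,"fingers":1},{"delta_pos":[0.4,0,0],"roll":0,"fingers":1},{"delta_pos":[0.5,0,0],"roll":0,"fingers":1},{"delta_pos":[0.5,0,0],"roll":0,"fingers":1},{"delta_pos":[0.5,0,0],"roll":0,"fingers":1},{"delta_pos":[0.5,0,0],"roll":0,"fingers":1},{"delta_pos":[0.5,0,0],"roll":0,"fingers":1},{"delta_pos":[0.5,0,0],"roll":0,"fingers":1},{"delta_pos":[0.5,0,0],"roll":0,"fingers":1},{"delta_pos":[0.5,0,0],"roll":0,"fingers":1},{"delta_pos":[0.5,0,0],"roll":0,"fingers":1}]'
python3 -m handwheel '[{"delta_pos":[0.5,0,0],"roll":0,"fingers":1},{"delta_pos":[0.5,0,0],"roll":0,"fingers":1},{"delta_pos":[0.5,0,0],"roll":0,"fingers":1},{"delta_pos":[0.5,0,0],"roll":0,"fingers":1},{"delta_pos":[0.5,0,0],"roll":0,"fingers":1},{"delta_pos":[0.5,0,0],"roll":0,"fingers":1},{"delta_pos":[0.5,0,0],"roll":0,"fingers":1},{"delta_pos":[0.5,0,0],"roll":0,"fingers":1},{"delta_pos":[0.5,0,0],"roll":0,"fingers":1},{"delta_pos":[0.4,0,0],"roll":0,"fingers":1},{"delta_pos":[0.3,0,0],"roll":0,"fingers":1},{"delta_pos":[0.2,0,0],"roll":0,"fingers":1}]'
python3 - <<'E'
from h import *
p,im=where(); cv2.imwrite("pics/w6.png",im[:,:,::-1])
where();print(read_state()["position"])
E
```

```text
time: 12.75
position: [543.6, -5.8, 35.6]
orientation: [180.0, 0.0, 87.7]
contact_force: [-1.3, -0.6, -0.5]
width: 0.998
gripper_force: 0.1
time: 13.95
position: [545.8, 48.1, 35.6]
orientation: [-180.0, -0.0, 87.7]
contact_force: [-0.1, 0.2, 0.6]
width: 1.002
gripper_force: 0.0
185 39 270 y front/rear 106.1 107.7
325 36 268 y front/rear 105.1 106.4
185 36 268 y front/rear 107.2 108.7
325 33 265 y front/rear 106.3 107.9
[545.83563003  48.04301054  35.63784526]
```

```bash
python3 -m handwheel '[{"delta_pos":[0.3,0,0],"roll":0,"fingers":1},{"delta_pos":[0.4,0,0],"roll":0,"fingers":1},{"delta_pos":[0.5,0,0],"roll":0,"fingers":1},{"delta_pos":[0.5,0,0],"roll":0,"fingers":1},{"delta_pos":[0.5,0,0],"roll":0,"fingers":1},{"delta_pos":[0.5,0,0],"roll":0,"fingers":1},{"delta_pos":[0.5,0,0],"roll":0,"fingers":1},{"delta_pos":[0.5,0,0],"roll":0,"fingers":1},{"delta_pos":[0.5,0,0],"roll":0,"fingers":1},{"delta_pos":[0.5,0,0],"roll":0,"fingers":1},{"delta_pos":[0.5,0,0],"roll":0,"fingers":1},{"delta_pos":[0.5,0,0],"roll":0,"fingers":1}]'
python3 -m handwheel '[{"delta_pos":[0.5,0,0],"roll":0,"fingers":1},{"delta_pos":[0.5,0,0],"roll":0,"fingers":1},{"delta_pos":[0.5,0,0],"roll":0,"fingers":1},{"delta_pos":[0.5,0,0],"roll":0,"fingers":1},{"delta_pos":[0.5,0,0],"roll":0,"fingers":1},{"delta_pos":[0.4,0,0],"roll":0,"fingers":1},{"delta_pos":[0.4,0,0],"roll":0,"fingers":1},{"delta_pos":[0.3,0,0],"roll":0,"fingers":1},{"delta_pos":[0.3,0,0],"roll":0,"fingers":1},{"delta_pos":[0.2,0,0],"roll":0,"fingers":1},{"delta_pos":[0,0,0],"roll":0,"fingers":1},{"delta_pos":[0,0,0],"roll":0,"fingers":1}]'
python3 - <<'E'
from h import *
where();p,im=where(); cv2.imwrite("pics/w7.png",im[:,:,::-1])
print(read_state()["position"])
m=(cv2.cvtColor(im,cv2.COLOR_RGB2HSV)[:,:,1]>75);print([np.flatnonzero(m[r])[[0,-1]] for r in (100,150,200)])
for r,z in((150,70),):
  q=np.flatnonzero(m[r]);print(ray("w",q[0],r,z,p),ray("w",q[-1],r,z,p))
E
```

```text
time: 15.25
position: [548.2, 105.0, 35.6]
orientation: [-180.0, 0.0, 87.7]
contact_force: [0.2, -0.5, 0.5]
width: 1.002
gripper_force: 0.1
time: 16.45
position: [549.9, 145.5, 35.6]
orientation: [-180.0, 0.0, 87.6]
contact_force: [0.3, -0.3, -0.3]
width: 0.999
gripper_force: 0.0
185 36 270 y front/rear 204.3 205.1
325 33 267 y front/rear 203.3 204.2
185 35 269 y front/rear 204.5 205.4
325 32 267 y front/rear 203.5 204.1
[549.83237783 145.3572267   35.61057706]
[array([  0, 455]), array([  0, 457]), array([  0, 441])]
[474.8759513  215.15685507  70.        ] [612.98484608 209.44934368  70.        ]
```

```bash
python3 -m handwheel '[{"delta_pos":[0.3,0,0],"roll":0,"fingers":1},{"delta_pos":[0.4,0,0],"roll":0,"fingers":1},{"delta_pos":[0.5,0,0],"roll":0,"fingers":1},{"delta_pos":[0.5,0,0],"roll":0,"fingers":1},{"delta_pos":[0.5,0,0],"roll":0,"fingers":1},{"delta_pos":[0.5,0,0],"roll":0,"fingers":1},{"delta_pos":[0.4,0,0],"roll":0,"fingers":1},{"delta_pos":[0.3,0,0],"roll":0,"fingers":1},{"delta_pos":[0.3,0,0],"roll":0,"fingers":1},{"delta_pos":[0.2,0,0],"roll":0,"fingers":1},{"delta_pos":[0.2,0,0],"roll":0,"fingers":1},{"delta_pos":[0.2,0,0],"roll":0,"fingers":1}]'
python3 -m handwheel '[{"delta_pos":[0,0,0],"roll":0,"fingers":1},{"delta_pos":[0,0,0],"roll":0,"fingers":1},{"delta_pos":[0,0,0],"roll":0,"fingers":1},{"delta_pos":[0,0,0],"roll":0,"fingers":1},{"delta_pos":[0,0,0],"roll":0,"fingers":1}]'
python3 - <<'E'
from h import *
where();p,im=where(); cv2.imwrite("pics/w8.png",im[:,:,::-1])
E
```

```text
time: 17.75
position: [551.6, 188.6, 35.6]
orientation: [-180.0, 0.0, 87.6]
contact_force: [0.5, 0.2, 0.1]
width: 1.002
gripper_force: 0.0
time: 18.25
position: [551.6, 188.5, 35.6]
orientation: [-180.0, 0.0, 87.6]
contact_force: [0.5, 0.5, 0.2]
width: 0.999
gripper_force: 0.0
185 41 272 y front/rear 245.9 247.2
325 38 270 y front/rear 244.8 246.0
185 41 272 y front/rear 245.9 247.2
325 38 270 y front/rear 244.9 246.0
```

```bash
python3 -m handwheel '[{"delta_pos":[0.2,0,0],"roll":0,"fingers":1},{"delta_pos":[0.2,0,0],"roll":0,"fingers":1},{"delta_pos":[0.2,0,0],"roll":0,"fingers":1},{"delta_pos":[0.2,0,0],"roll":0,"fingers":1},{"delta_pos":[0.2,0,0],"roll":0,"fingers":1},{"delta_pos":[0.2,0,0],"roll":0,"fingers":1},{"delta_pos":[0,0,0],"roll":0,"fingers":1},{"delta_pos":[0,0,0],"roll":0,"fingers":1},{"delta_pos":[0,0,0],"roll":0,"fingers":1},{"delta_pos":[0,0,0],"roll":0,"fingers":1},{"delta_pos":[0,0,0],"roll":0,"fingers":1},{"delta_pos":[0,0,0],"roll":0,"fingers":1}]'
python3 - <<'E'
from h import *
where()
E
python3 -m handwheel '[{"delta_pos":[-1,0,0],"roll":0,"fingers":1},{"delta_pos":[-3,0,0],"roll":0,"fingers":1},{"delta_pos":[-4,0,0],"roll":0,"fingers":1},{"delta_pos":[-4,0,-2],"roll":0,"fingers":1},{"delta_pos":[-4,0,-4],"roll":0,"fingers":1},{"delta_pos":[-4,0,-4],"roll":0,"fingers":1},{"delta_pos":[-4,0,-2],"roll":0,"fingers":1},{"delta_pos":[-4,0,0],"roll":0,"fingers":1},{"delta_pos":[-4,0,0],"roll":0,"fingers":1},{"delta_pos":[0,0,0],"roll":0,"fingers":1}]'
python3 - <<'E'
from h import *
a=snap("top","t9.png");print(candle(a));a=snap("top","t9.png");print(candle(a))
cv2.imwrite("pics/t9c.png",cv2.resize(a[115:215,65:225],(800,500),interpolation=2)[:,:,::-1])
E
```

```text
time: 19.55
position: [552.1, 200.5, 35.6]
orientation: [-180.0, 0.0, 87.6]
contact_force: [-0.1, 0.1, 0.4]
width: 0.998
gripper_force: 0.0
185 38 270 y front/rear 258.8 260.1
325 36 267 y front/rear 257.5 259.3
time: 20.6
position: [537.9, -118.4, 146.1]
orientation: [-179.9, 0.3, 87.1]
contact_force: [0.0, 0.2, -0.8]
width: 1.001
gripper_force: 0.0
[array([545.5, 258.7, 127.9,  80.9,  -1.2])]
[array([545.5, 258.7, 127.9,  80.9,  -1.2])]
```

View pics/t9c.png

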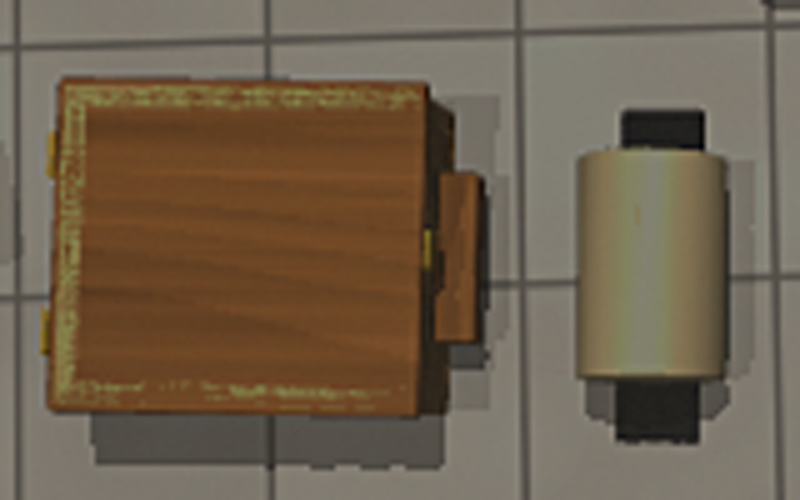

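The crop shows the candle at (652,265), centred on the strip, which shows at both ends at (663,130) and (657,410). The tray's pull is in against the chest. The candle is still: both readings are the same, (545.5, 258.7) mm, with the strip's centre at about (543, 259) mm.

```bash
python3 -c "
from workcell import *
print(finish_job())"
```

```text
the job is handed in; nothing more can be done
None
```

I handed the job in at about 21 s: the tray is shut, and the candle was rolled onto the strip and lies still about 3 mm off its centre along its length, lined up to about 1°. Nothing else was touched, but the judge returned no verdict.

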